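Release and rock free the reference block

ROBOT

A 6-joint arm with a two-finger parallel gripper is mounted at the origin on a cart in front of the work surface, level with it; the furniture and walls round the work are solid. World frame = base frame: x ahead of the robot, y to its left, z up, the work surface at z = 0. Lengths are in m, angles in rad, forces in N, time in s.
With the tool pointing down it reaches from about 0.35 to 0.975 m from the base axis. Payload 4.9 kg.
Tool frame: the origin (TCP) lies midway between the tips of the shut fingers; the grasp point (between the pads) lies manip.tcp_to_grasp behind it (manip.tcp_to_grasp is the distance from the TCP to the grasp point, in m); z points along the fingers, y is the line along which they close (so a half turn about z gives the same grasp; the last joint's range is limited). The gripper opens to 85 mm and grips with 20 to 120 N. Pads are 22 mm wide; open, the fingers measure 114 mm over their backs; the gripper's body (76 mm by 85 mm) begins 54 mm behind the grasp point. The pads swing forward as they close: fully open they stand 13 mm farther back than shut.
Start: joints at [1.121, 0.053, 1.613, -0, 1.476, -0.119], TCP at [0.203, 0.591, 0.231] pointing down, gripper open.
Joint ranges: [-3.01, 3.01], [-1.01, 2.22], [0.06, 2.58], [-1.02, 4.17], [0.09, 2.62], [-3.14, 3.14]. Speed limits (rad/s): [2.57, 2.57, 3.14, 3.14, 3.14, 3.14].

INTERFACE

Orientations are given as a unit quaternion [w, x, y, z].
In Python, from plant import manip, grab_frame, calibration, job_done gives the robot as it stands.
- The arm moves only by the tool send_rows, never from a script. Its argument "rows" is a list of rows, each an object of numbers: "x", "y", "z": the shift along the tool's x, y, z normalised to -1 to 1, where 1 is 15 cm; "wx", "wy", "wz": the turn, a rotation vector about the tool's x, y, z normalised to -1 to 1, where 1 is pi/4 rad; "hand": the opening, from -1 (shut) to 1 (fully open). In form: [{"x": .., "y": .., "z": .., "wx": .., "wy": .., "wz": .., "hand": ..}, ...]. A call has exactly 10 rows; each row shifts and turns the commanded pose from where the row before left it, along the tool's axes as they then stand; what a row does not reach is not made up. A row lasts 1/12 s, in which the tool goes at most 41.7 mm and 7.16 degrees, less where a joint would pass 70% of its speed; a pose out of reach is approached as far as the arm can. A call with a number of a shift or a turn outside -1 to 1 is refused whole. A call with a gripper value outside its range is refused whole. The fingers move at their own pace and stop on an object; the grip force is fixed at half the most. Time passes only in rows, so rows that do not move let the fingers close, or fill a call up. It gives the time, the measured TCP pose, the force, the opening and the grip force at its end, in the units of the state.
- manip.state(): the state, without advancing time (a new reading comes with each control period).
- grab_frame(name): name is "side" or "top" or "wrist"; returns the picture (400x640x3 uint8, blue, green, red); there is no depth.
- calibration(name): a dict with "camera_matrix" (3x3 intrinsics, pixels), "R" (3x3) and "t" (3): a world point X has camera coordinates R X + t. Camera axes: x right, y down, z forward; pixel columns grow to the right and rows downward; lengths in m; the calibration is good to about 2 mm. A picture is of the moment at which its call begins: read the wrist's pose just before it. calibration takes no time and is no camera call; for the wrist camera it gives the pose at the moment of the call.
- job_done(): hands the job in; it is judged then, once.
The state is a dict: "time": time; "joint_pos": joint angles; "joint_vel": joint speeds; "joint_efforts": joint torques, N m; "tool_pos": TCP position; "tool_rot": TCP orientation; "contact_force": force on the tool from outside, world axes, zero at the start; "ft_torque": the same for the moment, N m; "gripper_width": opening from 0.0 (shut) to 1.0 (fully open); "grasp_force": force on a finger pad.
Only numpy, scipy, OpenCV 4.12 (cv2) and the standard library are available. Lean on these libraries where they do the work, as an engineer would, in place of code of your own. Each camera call takes 0.05 s, during which the arm holds its last target. There are 200 camera calls.

TASK

Switch the calibrator off for unloading by pressing its red, then yellow, then blue button, each fully down and let up again before the next, leaving the white one alone. Then take the reference block by its black grip and rock it, still seated, toward the one and the other blue plate until it has pushed both stiff plates aside, and lift it straight up until its foot is just clear of the plates. Finish still holding the block there, upright, still and above its well; do not disturb the other things on the worktop.

Things in the scene. Friction and masses are not known exactly. Their poses are not given: they have to be found in the camera images.
- dock: White calibrator dock, 90 (its x) x 110 (its y) x 70 tall, fixed; origin at the centre of its underside, z up. In its top a deep well holds the reference block; two blue plates slide along the dock's y on top of it, between guide bars whose tops are 80 above the worktop.
- rock_axis (a point): Point on the dock's vertical centre line, 20 above the worktop: centre of the seated block's round foot, which sits in a pocket with 1.5 play each side. The seated block rocks about the line through this point along the dock's x, up to about 0.13 rad either way. Axes as the dock's.
- ref_block: Loose metal block with black square grip, 120 tall, about 220 g; origin at its underside's centre, z up; seated: origin 10 above the worktop, axes as the dock's. Upward: foot = bar along x, 40 long, 20 diameter; shank 16 wide in y; shoulder 25 wide in y (z 50-60); neck 16 wide (z 60-72), between the plates; collar 26x26 (z 72-80); black grip 24x24 (z 80-120).
- block_grip (a point): Centre of the black grip, 100 above the block's underside (110 above the worktop when seated); axes as the block's.
- plate_left (a joint): Blue plate on the +y side of the block. 0 = closed (0.5 mm from the neck); grows to 0.0065 m as pushed outward (+y of the dock). Stiff: moves when pushed with about 7 N, stays where left. Rocking the block's top toward it by 0.1 rad pushes it about 5 mm. Both plates must be out by over 0.004 m for the block's shoulder to pass.
- plate_right (a joint): The same plate on the -y side; value grows as it is pushed outward toward -y of the dock.
- plate_left_edge (a point): Middle of the left plate's edge that faces the neck, at its top face, 78 above the worktop. The plate is 40 (x) x 32 (y) x 6. When closed it overlaps the shoulder by 4 and lies 2 above it: a straight pull is blocked.
- plate_right_edge (a point): The same on the right plate.
- keypad: Grey keypad, 116x116x22, fixed, carrying four round spring buttons in a 2 x 2 pattern, 50 apart; which colour is where changes. Origin at the centre of its underside.
- key_red (a joint): red spring button: 0 up, 0.006 m fully down; fully down takes 5 N, springs back.
- key_red_top (a point): centre of the top of the red button, diameter 24; pressed straight down
- key_yellow (a joint): yellow spring button: 0 up, 0.006 m fully down; fully down takes 5 N, springs back.
- key_yellow_top (a point): centre of the top of the yellow button, diameter 24; pressed straight down
- key_blue (a joint): blue spring button: 0 up, 0.006 m fully down; fully down takes 5 N, springs back.
- key_blue_top (a point): centre of the top of the blue button, diameter 24; pressed straight down
- key_white (a joint): white spring button: 0 up, 0.006 m fully down; fully down takes 5 N, springs back. Not to be pressed.
- key_white_top (a point): centre of the top of the white button, diameter 24; pressed straight down
- oil: amber glass dropper bottle with a black bulb, diameter 34, 107 tall; bystander, origin under its centre
- jar: glass staining jar with a white lid, 56x56x104; bystander, origin under its centre
- case: clear round case holding a spare microscope objective, diameter 39, 54 tall; bystander, origin under its centre
- dish: round open culture dish, diameter 86, 13 tall; bystander, origin under its centre
- pen: blue pen, 142 long, 11 thick; bystander, origin under its centre
- tally: chrome hand tally counter, 58x74x23; bystander, origin under its centre

How it is judged:
On the way, in this order (a step that is already met when the one before it is completed fails the run):
1. red button pressed down, alone (value of joint key_red above 0.004 m and value of joint each of key_yellow, key_blue below 0.002 m), for 0.02 s.
2. then yellow pressed, alone (value of joint key_yellow above 0.004 m and value of joint each of key_red, key_blue below 0.002 m), for 0.02 s.
3. then blue pressed, alone (value of joint key_blue above 0.004 m and value of joint each of key_red, key_yellow below 0.002 m), for 0.02 s.
4. block, still seated, rocked over and one plate pushed aside by over 2 mm (z of ref_block in the frame of dock below 0.016 m and angle between ref_block's own z axis and vertical above 0.03 rad and value of joint any of plate_left, plate_right above 0.002 m), for 0.02 s.
5. block, still seated, rocked over and both plates pushed aside by over 2 mm (z of ref_block in the frame of dock below 0.016 m and angle between ref_block's own z axis and vertical above 0.03 rad and value of joint each of plate_left, plate_right above 0.002 m), for 0.02 s.
At the end, for the whole second after the job is handed in: The fingers hold the block upright (within 10 degrees), still, over its well (within 30 mm), underside 83 to 150 mm above the worktop (about 5 to 70 mm above the plates), touching nothing of the dock; all buttons up (z of ref_block in the frame of dock between 0.083 and 0.15 m and horizontal distance between ref_block and dock below 0.03 m and angle between ref_block's own z axis and vertical below 0.17 rad and contact force between the fingers and ref_block above 1 N and contact force between ref_block and dock below 0.2 N and linear speed of ref_block below 0.02 m/s and value of joint each of key_red, key_yellow, key_blue, key_white below 0.002 m); the arm keeps its last pose, push and grip.
It fails at once if the white button pressed (value of joint key_white above 0.003 m).
It fails at once if two buttons down together (value of joint each of key_red, key_yellow above 0.003 m or value of joint each of key_red, key_blue above 0.003 m or value of joint each of key_yellow, key_blue above 0.003 m).
It fails at once if a bystander moved more than 25 mm (distance of any of oil, jar, case, dish, pen, tally from where it was at the start of the episode above 0.025 m).
It also fails if it takes over 67 s, if anything falls off the work surface, if the arm or the gripper's body presses on something with over 40 N, if the wrist force passes 120 N, or if a joint passes its speed limit or range.

## Working session

There is one attempt and no reset: what is moved stays moved. The work goes in short steps, Python scripts to look and compute and a tool call to move; the robot and the scene stay as the last step left them, time stands still between calls to the robot, and variables do not carry over. Pictures are saved under pics/ and viewed, at most 10 in all, crops included, and the job is handed in when it is done.

Besides the shell and the picture viewer there is one more tool, called after "Call:" as a command line: name --argument value ..., lists and objects as JSON in quotes. send_rows: Moves the arm, as the interface text tells. Scaled input: -1 to 1 covers 15 cm each way for a shift and pi/4 rad each way for a turn. Its arguments: {"type":"object","properties":{"rows":{"type":"array","items":{"type":"object","properties":{"x":{"type":"number","minimum":-1,"maximum":1},"y":{"type":"number","minimum":-1,"maximum":1},"z":{"type":"number","minimum":-1,"maximum":1},"wx":{"type":"number","minimum":-1,"maximum":1},"wy":{"type":"number","minimum":-1,"maximum":1},"wz":{"type":"number","minimum":-1,"maximum":1},"hand":{"type":"number"}}}}},"required":["rows"]}

```bash
mkdir -p pics
cat > h.py <<'E'
import numpy as np, cv2
from plant import manip, grab_frame, calibration, job_done
def ray(name,px,z,cal=None):
    c=cal or calibration(name); K=np.array(c["camera_matrix"]);R=np.array(c["R"]);t=np.array(c["t"]).ravel()
    o=-R.T@t; d=R.T@np.linalg.inv(K)@np.array([px[0],px[1],1.]); return o+d*(z-o[2])/d[2]
def proj(name,X):
    c=calibration(name); K=np.array(c["camera_matrix"]);p=K@(np.array(c["R"])@np.array(X)+np.array(c["t"]).ravel()); return p[:2]/p[2]
E
python3 - <<'E'
from h import *
s=manip.state(); print(s, manip.tcp_to_grasp)
for n in("top","side"):
    im=grab_frame(n); cv2.imwrite(f"pics/{n}0.png",im); c=calibration(n); R=np.array(c["R"]); print(n,c["camera_matrix"],-R.T@np.array(c["t"]).ravel(),R)
E
```

```text
{'time': 0.0, 'joint_pos': array([ 1.12098373e+00,  5.33382625e-02,  1.61429029e+00,  1.64707618e-05,
        1.47599659e+00, -1.18987012e-01]), 'joint_vel': array([ 1.42534472e-05,  2.16045345e-03,  4.16023875e-04,  8.04143594e-05,
        4.30090116e-04, -1.19620216e-03]), 'joint_efforts': array([ 2.21002258e-03, -3.93668354e+01, -3.70181465e+01, -3.21413415e-05,
        6.87009029e-03,  2.86960915e-05]), 'tool_pos': array([0.20273112, 0.59055119, 0.23007676]), 'tool_rot': array([-2.93008240e-04,  1.64660193e-01,  9.86349830e-01, -9.73124184e-04]), 'contact_force': array([ 0.5290777 ,  0.94745839, -0.88224929]), 'ft_torque': array([-0.01228664,  0.00084659,  0.00548639]), 'grasp_force': 0.0, 'gripper_width': 1.001499532462561} 0.0187
top [[372.65286914   0.         318.83234179]
 [  0.         372.65286914 202.71010523]
 [  0.           0.           1.        ]] [0.37577009 0.0680727  1.09399417] [[-0.01204591 -0.99986188 -0.01145029]
 [-0.9904253   0.01350557 -0.13738751]
 [ 0.13752318  0.0096857  -0.99045119]]
side [[465.726431     0.         318.4733678 ]
 [  0.         465.726431   203.07367084]
 [  0.           0.           1.        ]] [-0.1911159   0.2756985   1.35915811] [[-0.27277491 -0.96200293  0.01200899]
 [-0.82885816  0.22864784 -0.51060191]
 [ 0.48845471 -0.14923314 -0.85973337]]
```

View pics/top0.png

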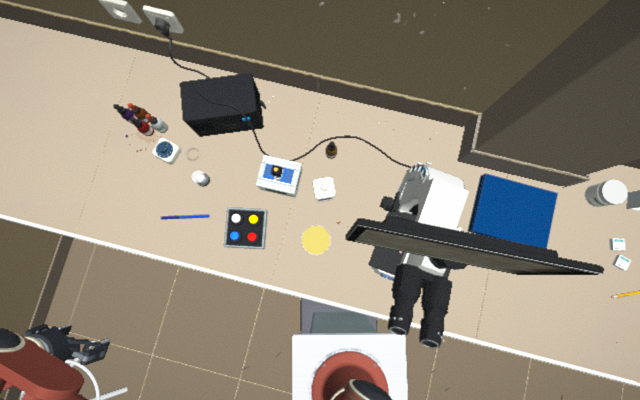

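View pics/side0.png

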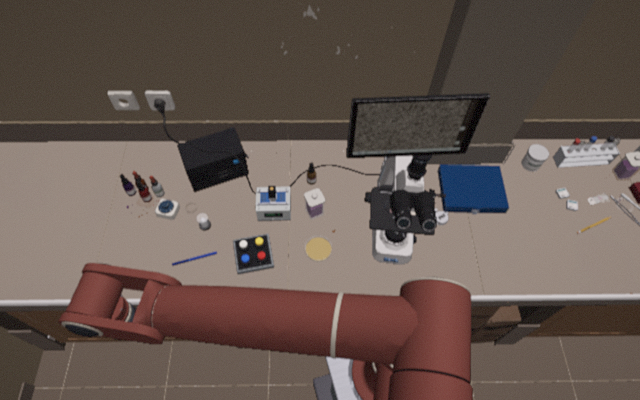

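The top view shows the keypad near (245,228): white (236,218), yellow (254,219), blue (235,236), red (252,237). The dock is near (279,174), with the jar close by at (323,188). I'll enlarge both views.

Run:
```python
from h import *
a=cv2.imread("pics/top0.png")[145:255,215:345]; b=cv2.imread("pics/side0.png")[175:275,225:335]
cv2.imwrite("pics/ct.png",cv2.resize(a,None,fx=6,fy=5.4,interpolation=cv2.INTER_CUBIC) if 0 else cv2.resize(a,None,fx=5,fy=5,interpolation=cv2.INTER_CUBIC))
cv2.imwrite("pics/cs.png",cv2.resize(b,None,fx=5,fy=5,interpolation=cv2.INTER_CUBIC))
for n,f in(("top","top0"),("side","side0")):
  im=cv2.imread(f"pics/{f}.png"); hsv=cv2.cvtColor(im,cv2.COLOR_BGR2HSV)
  for col,lo,hi in(("red",(0,180,120),(8,255,255)),("yellow",(24,150,120),(34,255,255)),("blue",(100,150,120),(115,255,255))):
    m=cv2.inRange(hsv,lo,hi); k,_,st,ce=cv2.connectedComponentsWithStats(m)
    for i in range(1,k):
      if 20<st[i,4]<250 and 150<ce[i][1]<270 and 215<ce[i][0]<300: print(n,col,st[i,4],ce[i].round(1),ray(n,ce[i],.032).round(4))
```

```text
top red 61 [251.6 236.4] [0.4289 0.271  0.032 ]
top yellow 71 [252.9 218.9] [0.479  0.2678 0.032 ]
top blue 52 [269.2 172.1] [0.6153 0.222  0.032 ]
top blue 88 [286.4 175.2] [0.6055 0.1718 0.032 ]
top blue 74 [234.  235.4] [0.4325 0.3214 0.032 ]
side red 39 [260.6 255. ] [0.4302 0.2695 0.032 ]
side blue 54 [244.9 257.7] [0.4345 0.3184 0.032 ]
```

View pics/ct.png

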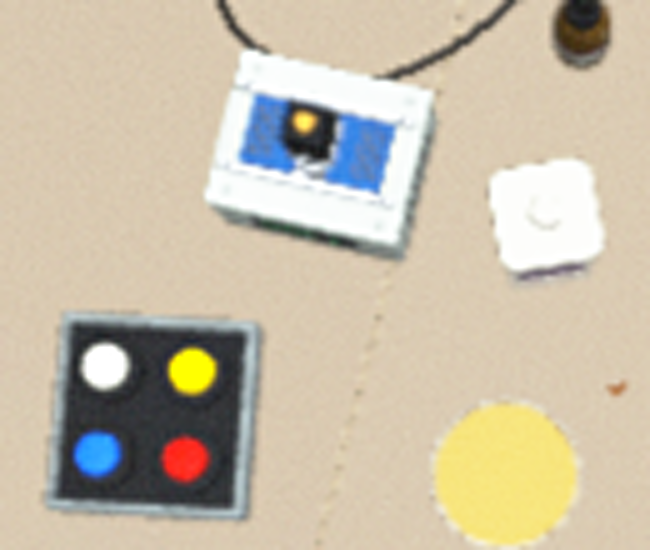

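View pics/cs.png

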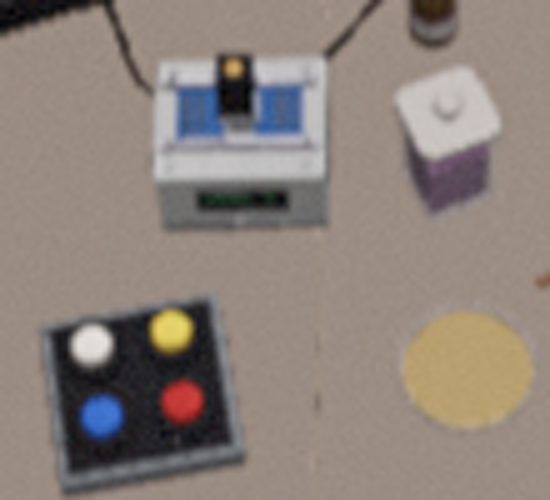

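Top crop: red at crop (184,459), yellow (192,371), blue (98,454), white (105,366). The grip's brass dot is at crop (303,121), which is full-image (275.6,169.2). In the side view the dot is at full-image (271.6,188.8).

```bash
cat >> h.py <<'E'
from scipy.spatial.transform import Rotation as Ro
def rot(s): q=s["tool_rot"]; return Ro.from_quat([q[1],q[2],q[3],q[0]])
def go(target,s=None):
    s=s or manip.state(); return (rot(s).inv().apply(np.array(target)-s["tool_pos"])/.15).round(3)
E
python3 - <<'E'
from h import *
print("grip",ray("top",(275.6,169.2),.13),ray("side",(271.6,188.8),.13))
P=lambda x,y:(x/5+215,y/5+145); S=lambda x,y:(x/5+225,y/5+175)
# dock top corners z=.07 approx ; top crop & side crop
for n,cs in(("top",[P(243,52),P(433,92),P(207,200),P(403,250)]),("side",[S(155,62),S(327,60),S(155,182),S(328,178)])):
    w=np.array([ray(n,c,.07)[:2] for c in cs]); print(n,w.round(4).tolist(),"ctr",w.mean(0),"yaw",[np.degrees(np.arctan2(-(w[i]-w[j])[0],(w[i]-w[j])[1])).round(1) for i,j in((0,1),(2,3))],[np.degrees(np.arctan2(*(w[i]-w[j])[::-1])).round(1) for i,j in((0,2),(1,3))])
print("plates yaw", ray("top",P(262,101),.078),ray("top",P(395,125),.078),ray("top",P(243,158),.078),ray("top",P(380,191),.078))
print("jar",ray("top",P(549,212),.104))
s=manip.state(); print(rot(s).as_matrix().round(3)); print(go((.4295,.27,.23)), "per")
E
```

```text
grip [0.60077127 0.19091247 0.13      ] [0.59601615 0.18929564 0.13      ]
top [[0.6552, 0.2327], [0.6304, 0.1253], [0.5704, 0.2522], [0.5405, 0.1425]] ctr [0.59911555 0.18816962] yaw [np.float64(-13.0), np.float64(-15.2)] [np.float64(-12.9), np.float64(-10.8)]
side [[0.6533, 0.2331], [0.6249, 0.1241], [0.5645, 0.2519], [0.5381, 0.1452]] ctr [0.59520846 0.18854905] yaw [np.float64(-14.6), np.float64(-13.9)] [np.float64(-11.9), np.float64(-13.7)]
plates yaw [0.62468206 0.22054236 0.078     ] [0.60987189 0.14614864 0.078     ] [0.59233138 0.23091442 0.078     ] [0.57255236 0.15458845 0.078     ]
jar [0.55469549 0.0611568  0.104     ]
[[-0.946  0.325 -0.001]
 [ 0.325  0.946 -0.002]
 [ 0.    -0.002 -1.   ]]
[-2.124 -1.531  0.004] per
```

Call:
send_rows --rows '[{"x":-0.212,"y":-0.153,"hand":-1},{"x":-0.212,"y":-0.153,"hand":-1},{"x":-0.212,"y":-0.153,"hand":-1},{"x":-0.212,"y":-0.153,"hand":-1},{"x":-0.212,"y":-0.153,"hand":-1},{"x":-0.212,"y":-0.153,"hand":-1},{"x":-0.212,"y":-0.153,"hand":-1},{"x":-0.212,"y":-0.153,"hand":-1},{"x":-0.212,"y":-0.153,"hand":-1},{"x":-0.212,"y":-0.153,"hand":-1}]'

```text
invalid input at $.rows[0]: expected keys x, y, z, wx, wy, wz, hand
```

Run:
```python
from h import *
s=manip.state(); print(s["time"],s["tool_pos"],s["gripper_width"],rot(s).as_matrix().round(3)); print(go((.4295,.27,.06)))
cv2.imwrite("pics/w1.png",grab_frame("wrist"))
for p in((.4295,.27,.032),(.479,.2675,.032),(.4335,.32,.032)):print(proj("wrist",p))
```

```text
0.1 [0.20275131 0.5906043  0.23017952] 0.9996148181688849 [[-0.946  0.325 -0.001]
 [ 0.325  0.946 -0.002]
 [ 0.    -0.002 -1.   ]]
[-2.124 -1.528  1.137]
[166.20671427 383.36317508]
[179.24220758 407.29005192]
[197.06667521 376.91625084]
```

View pics/w1.png

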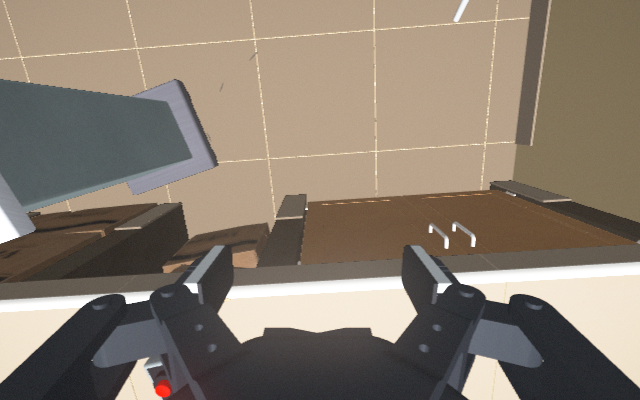

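The move was refused because every key must be present. The wrist picture shows the red button at about (163,389), with the fingers in the lower half; the predicted position was (166,383), so the two agree.

Call:
send_rows --rows '[{"x":-0.212,"y":-0.153,"z":0,"wx":0,"wy":0,"wz":0,"hand":-1},{"x":-0.212,"y":-0.153,"z":0,"wx":0,"wy":0,"wz":0,"hand":-1},{"x":-0.212,"y":-0.153,"z":0,"wx":0,"wy":0,"wz":0,"hand":-1},{"x":-0.212,"y":-0.153,"z":0,"wx":0,"wy":0,"wz":0,"hand":-1},{"x":-0.212,"y":-0.153,"z":0,"wx":0,"wy":0,"wz":0,"hand":-1},{"x":-0.212,"y":-0.153,"z":0,"wx":0,"wy":0,"wz":0,"hand":-1},{"x":-0.212,"y":-0.153,"z":0,"wx":0,"wy":0,"wz":0,"hand":-1},{"x":-0.212,"y":-0.153,"z":0,"wx":0,"wy":0,"wz":0,"hand":-1},{"x":-0.212,"y":-0.153,"z":0,"wx":0,"wy":0,"wz":0,"hand":-1},{"x":-0.212,"y":-0.153,"z":0,"wx":0,"wy":0,"wz":0,"hand":-1}]'

```text
time: 0.98
tool_pos: [0.4297, 0.269, 0.2311]
tool_rot: [-0.0, 0.165, 0.986, 0.0]
contact_force: [1.1, 0.3, 0.6]
gripper_width: -0.003
grasp_force: 0.0
```

Run:
```python
from h import *
s=manip.state(); print(s["time"],s["tool_pos"],s["gripper_width"],rot(s).as_matrix().round(3)); print(go((.4295,.27,.05)))
im=grab_frame("wrist");cv2.imwrite("pics/w2.png",im)
hsv=cv2.cvtColor(im,cv2.COLOR_BGR2HSV)
for col,lo,hi in(("red",(0,180,120),(8,255,255)),("yellow",(24,150,120),(34,255,255)),("blue",(100,150,120),(115,255,255))):
    m=cv2.inRange(hsv,lo,hi); k,_,st,ce=cv2.connectedComponentsWithStats(m)
    for i in range(1,k):
      if st[i,4]>300: print(col,st[i],ce[i].round(1),ray("wrist",ce[i],.032).round(4))
```

```text
0.9833 [0.42974373 0.26897842 0.23113251] -0.003237922602304553 [[-0.946  0.325  0.   ]
 [ 0.325  0.946  0.   ]
 [ 0.     0.    -1.   ]]
[0.004 0.006 1.208]
red [305 172  20  21 312] [314.7 182.2] [0.4383 0.2595 0.032 ]
yellow [315 210  22  22 369] [325.2 220.4] [0.4898 0.2557 0.032 ]
blue [428 152 104  38 396] [478.2 171. ] [0.4907 0.4521 0.032 ]
blue [345 160  22  24 398] [355.5 171.5] [0.4421 0.311  0.032 ]
```

Run:
```python
from h import *
for k in range(2):
  s=manip.state(); print(s["tool_pos"])
  c=calibration("wrist");im=grab_frame("wrist");R=np.array(c["R"]); print(-R.T@np.array(c["t"]).ravel(),R[2],np.array(c["camera_matrix"])[0,0])
  hsv=cv2.cvtColor(im,cv2.COLOR_BGR2HSV)
  for col,lo,hi in(("red",(0,180,120),(8,255,255)),("yellow",(24,150,120),(34,255,255))):
    m=cv2.inRange(hsv,lo,hi); q,_,st,ce=cv2.connectedComponentsWithStats(m)
    for i in range(1,q):
      if st[i,4]>250: print(col,st[i],ray("wrist",ce[i],.032,c).round(4))
cv2.imwrite("pics/w3.png",im)
```

```text
[0.43338516 0.26395248 0.23113275]
[0.36983199 0.28782524 0.37447428] [ 0.25671419 -0.09303844 -0.96199879] 283.646997983925
red [312 165  19  19 292] [0.4311 0.2701 0.032 ]
yellow [322 203  20  19 301] [0.4818 0.2664 0.032 ]
[0.43156909 0.26679875 0.23108143]
[0.36834284 0.29028748 0.37462142] [ 0.25450296 -0.09032441 -0.96284461] 283.646997983925
red [309 167  20  20 295] [0.4309 0.2701 0.032 ]
yellow [320 205  20  20 305] [0.4819 0.2664 0.032 ]
```

View pics/w3.png

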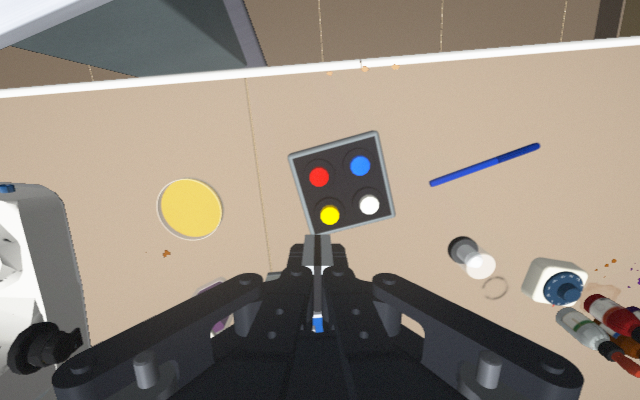

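The wrist view shows the keypad with red (319,177), yellow (330,215), blue (360,166) and white (369,204). Now that the arm has settled, the wrist positions agree with the fixed cameras. Next I'll lower over red.

Call:
send_rows --rows '[{"x":0,"y":0,"z":0.2,"wx":0,"wy":0,"wz":0,"hand":-1},{"x":0,"y":0,"z":0.2,"wx":0,"wy":0,"wz":0,"hand":-1},{"x":0,"y":0,"z":0.2,"wx":0,"wy":0,"wz":0,"hand":-1},{"x":0,"y":0,"z":0.2,"wx":0,"wy":0,"wz":0,"hand":-1},{"x":0,"y":0,"z":0.15,"wx":0,"wy":0,"wz":0,"hand":-1},{"x":0,"y":0,"z":0.12,"wx":0,"wy":0,"wz":0,"hand":-1},{"x":0,"y":0,"z":0.08,"wx":0,"wy":0,"wz":0,"hand":-1},{"x":0,"y":0,"z":0.03,"wx":0,"wy":0,"wz":0,"hand":-1},{"x":0,"y":0,"z":0,"wx":0,"wy":0,"wz":0,"hand":-1},{"x":0,"y":0,"z":0,"wx":0,"wy":0,"wz":0,"hand":-1}]'

```text
time: 1.97
tool_pos: [0.4296, 0.2715, 0.0552]
tool_rot: [0.001, 0.164, 0.986, 0.0]
contact_force: [-0.7, 0.0, -0.2]
gripper_width: -0.001
grasp_force: 0.0
```

Run:
```python
from h import *
s=manip.state(); print(s["time"],s["tool_pos"],s["contact_force"],go((.430,.27,.04)))
```

```text
1.9667 [0.42964626 0.27145621 0.05522989] [-0.72018409  0.01918841 -0.22453315] [-0.005 -0.009  0.102]
```

Call:
send_rows --rows '[{"x":0,"y":-0.008,"z":0.03,"wx":0,"wy":0,"wz":0,"hand":-1},{"x":0,"y":0,"z":0.03,"wx":0,"wy":0,"wz":0,"hand":-1},{"x":0,"y":0,"z":0.02,"wx":0,"wy":0,"wz":0,"hand":-1},{"x":0,"y":0,"z":0.02,"wx":0,"wy":0,"wz":0,"hand":-1},{"x":0,"y":0,"z":0.02,"wx":0,"wy":0,"wz":0,"hand":-1},{"x":0,"y":0,"z":0.02,"wx":0,"wy":0,"wz":0,"hand":-1},{"x":0,"y":0,"z":0.02,"wx":0,"wy":0,"wz":0,"hand":-1},{"x":0,"y":0,"z":0.0,"wx":0,"wy":0,"wz":0,"hand":-1},{"x":0,"y":0,"z":0.0,"wx":0,"wy":0,"wz":0,"hand":-1},{"x":0,"y":0,"z":0,"wx":0,"wy":0,"wz":0,"hand":-1}]'

```text
time: 2.8
tool_pos: [0.43, 0.2702, 0.0378]
tool_rot: [-0.001, 0.164, 0.986, -0.001]
contact_force: [-20.9, -9.4, 47.9]
gripper_width: -0.002
grasp_force: 23.7
```

Call:
send_rows --rows '[{"x":0,"y":0,"z":-0.02,"wx":0,"wy":0,"wz":0,"hand":-1},{"x":0,"y":0,"z":-0.02,"wx":0,"wy":0,"wz":0,"hand":-1},{"x":0,"y":0,"z":0,"wx":0,"wy":0,"wz":0,"hand":-1},{"x":0,"y":0,"z":0,"wx":0,"wy":0,"wz":0,"hand":-1},{"x":0,"y":0,"z":0,"wx":0,"wy":0,"wz":0,"hand":-1},{"x":0,"y":0,"z":0,"wx":0,"wy":0,"wz":0,"hand":-1},{"x":0,"y":0,"z":0,"wx":0,"wy":0,"wz":0,"hand":-1},{"x":0,"y":0,"z":0,"wx":0,"wy":0,"wz":0,"hand":-1},{"x":0,"y":0,"z":0,"wx":0,"wy":0,"wz":0,"hand":-1},{"x":0,"y":0,"z":0,"wx":0,"wy":0,"wz":0,"hand":-1}]'

```text
time: 3.63
tool_pos: [0.4297, 0.27, 0.0384]
tool_rot: [0.0, 0.165, 0.986, 0.0]
contact_force: [-3.2, -1.7, 11.6]
gripper_width: 0.0
grasp_force: 6.1
```

Run:
```python
from h import *
im=cv2.resize(grab_frame("wrist")[100:290,250:450],None,fx=3,fy=3,interpolation=cv2.INTER_CUBIC);cv2.imwrite("pics/w4.png",im)
```

```text
(no output)
```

View pics/w4.png

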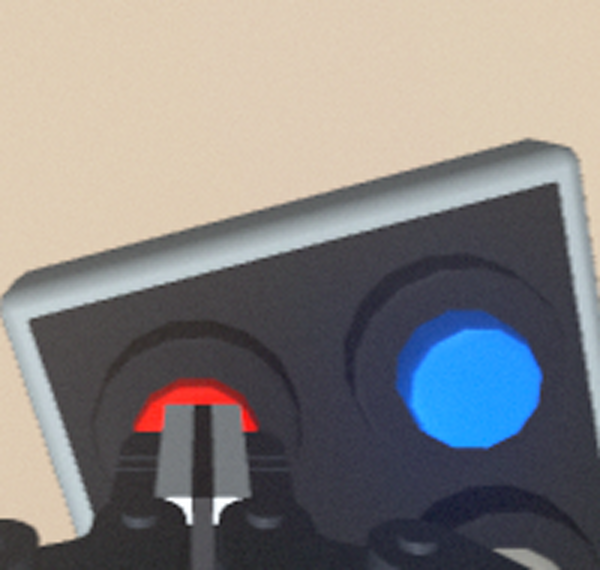

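The crop shows the fingertips on the red button, which is down to its collar. Blue is clear of them, with its up top at about z=0.044. Next: lift, shift to yellow.

Call:
send_rows --rows '[{"x":0,"y":0,"z":-0.06,"wx":0,"wy":0,"wz":0,"hand":-1},{"x":0,"y":0,"z":-0.06,"wx":0,"wy":0,"wz":0,"hand":-1},{"x":0,"y":0,"z":-0.04,"wx":0,"wy":0,"wz":0,"hand":-1},{"x":0,"y":0,"z":0,"wx":0,"wy":0,"wz":0,"hand":-1},{"x":-0.1,"y":0.026,"z":0,"wx":0,"wy":0,"wz":0,"hand":-1},{"x":-0.1,"y":0.026,"z":0,"wx":0,"wy":0,"wz":0,"hand":-1},{"x":-0.1,"y":0.026,"z":0,"wx":0,"wy":0,"wz":0,"hand":-1},{"x":0,"y":0,"z":0,"wx":0,"wy":0,"wz":0,"hand":-1},{"x":0,"y":0,"z":0,"wx":0,"wy":0,"wz":0,"hand":-1},{"x":0,"y":0,"z":0,"wx":0,"wy":0,"wz":0,"hand":-1}]'

```text
time: 4.52
tool_pos: [0.4741, 0.2659, 0.0596]
tool_rot: [-0.001, 0.165, 0.986, -0.0]
contact_force: [-0.0, -0.6, -0.5]
gripper_width: 0.003
grasp_force: 0.0
```

Run:
```python
from h import *
manip.state();print(go((.4775,.2665,.0370)))
```

```text
[-0.02   0.011  0.151]
```

Call:
send_rows --rows '[{"x":-0.02,"y":0.01,"z":0.03,"wx":0,"wy":0,"wz":0,"hand":-1},{"x":0,"y":0,"z":0.03,"wx":0,"wy":0,"wz":0,"hand":-1},{"x":0,"y":0,"z":0.03,"wx":0,"wy":0,"wz":0,"hand":-1},{"x":0,"y":0,"z":0.02,"wx":0,"wy":0,"wz":0,"hand":-1},{"x":0,"y":0,"z":0.02,"wx":0,"wy":0,"wz":0,"hand":-1},{"x":0,"y":0,"z":0.02,"wx":0,"wy":0,"wz":0,"hand":-1},{"x":0,"y":0,"z":0.005,"wx":0,"wy":0,"wz":0,"hand":-1},{"x":0,"y":0,"z":0,"wx":0,"wy":0,"wz":0,"hand":-1},{"x":0,"y":0,"z":0,"wx":0,"wy":0,"wz":0,"hand":-1},{"x":0,"y":0,"z":0,"wx":0,"wy":0,"wz":0,"hand":-1}]'

```text
time: 5.35
tool_pos: [0.4779, 0.2665, 0.0384]
tool_rot: [-0.001, 0.165, 0.986, -0.001]
contact_force: [-7.3, -2.8, 12.9]
gripper_width: -0.002
grasp_force: 6.2
```

Call:
send_rows --rows '[{"x":0,"y":0,"z":-0.06,"wx":0,"wy":0,"wz":0,"hand":-1},{"x":0,"y":0,"z":-0.06,"wx":0,"wy":0,"wz":0,"hand":-1},{"x":0,"y":0,"z":-0.04,"wx":0,"wy":0,"wz":0,"hand":-1},{"x":0.1,"y":0.055,"z":0,"wx":0,"wy":0,"wz":0,"hand":-1},{"x":0.1,"y":0.055,"z":0,"wx":0,"wy":0,"wz":0,"hand":-1},{"x":0.1,"y":0.055,"z":0,"wx":0,"wy":0,"wz":0,"hand":-1},{"x":0.1,"y":0.055,"z":0,"wx":0,"wy":0,"wz":0,"hand":-1},{"x":0,"y":0,"z":0,"wx":0,"wy":0,"wz":0,"hand":-1},{"x":0,"y":0,"z":0,"wx":0,"wy":0,"wz":0,"hand":-1},{"x":0,"y":0,"z":0,"wx":0,"wy":0,"wz":0,"hand":-1}]'

```text
time: 6.18
tool_pos: [0.4329, 0.317, 0.0612]
tool_rot: [0.0, 0.165, 0.986, 0.0]
contact_force: [0.4, -0.9, 0.3]
gripper_width: -0.001
grasp_force: 0.0
```

Run:
```python
from h import *
manip.state();print(go((.4305,.3185,.0370)))
```

```text
[0.019 0.004 0.162]
```

Call:
send_rows --rows '[{"x":0.015,"y":0.004,"z":0.03,"wx":0,"wy":0,"wz":0,"hand":-1},{"x":0,"y":0,"z":0.03,"wx":0,"wy":0,"wz":0,"hand":-1},{"x":0,"y":0,"z":0.03,"wx":0,"wy":0,"wz":0,"hand":-1},{"x":0,"y":0,"z":0.03,"wx":0,"wy":0,"wz":0,"hand":-1},{"x":0,"y":0,"z":0.02,"wx":0,"wy":0,"wz":0,"hand":-1},{"x":0,"y":0,"z":0.02,"wx":0,"wy":0,"wz":0,"hand":-1},{"x":0,"y":0,"z":0.005,"wx":0,"wy":0,"wz":0,"hand":-1},{"x":0,"y":0,"z":0,"wx":0,"wy":0,"wz":0,"hand":-1},{"x":0,"y":0,"z":0,"wx":0,"wy":0,"wz":0,"hand":-1},{"x":0,"y":0,"z":0,"wx":0,"wy":0,"wz":0,"hand":-1}]'

```text
time: 7.02
tool_pos: [0.4307, 0.3182, 0.0383]
tool_rot: [-0.0, 0.165, 0.986, -0.001]
contact_force: [-6.1, -5.0, 15.3]
gripper_width: -0.002
grasp_force: 7.7
```

Call:
send_rows --rows '[{"x":0,"y":0,"z":-0.06,"wx":0,"wy":0,"wz":0,"hand":-1},{"x":0,"y":0,"z":-0.12,"wx":0,"wy":0,"wz":0,"hand":-1},{"x":0,"y":0,"z":-0.22,"wx":0,"wy":0,"wz":0,"hand":-1},{"x":0,"y":0,"z":-0.22,"wx":0,"wy":0,"wz":0,"hand":-1},{"x":0,"y":0,"z":-0.22,"wx":0,"wy":0,"wz":-0.06,"hand":0.4},{"x":0,"y":0,"z":-0.22,"wx":0,"wy":0,"wz":-0.067,"hand":0.4},{"x":0,"y":0,"z":-0.1,"wx":0,"wy":0,"wz":0,"hand":0.4},{"x":0,"y":0,"z":0,"wx":0,"wy":0,"wz":0,"hand":0.4},{"x":0,"y":0,"z":0,"wx":0,"wy":0,"wz":0,"hand":0.4},{"x":0,"y":0,"z":0,"wx":0,"wy":0,"wz":0,"hand":0.4}]'

```text
time: 7.85
tool_pos: [0.4298, 0.3181, 0.2084]
tool_rot: [-0.001, 0.115, 0.993, -0.001]
contact_force: [-0.2, -0.1, 0.1]
gripper_width: 0.696
grasp_force: 0.0
```

Run:
```python
from h import *
im=None
for k in range(4): grab_frame("wrist")
s=manip.state(); print(s["tool_pos"],s["gripper_width"],rot(s).as_matrix().round(3)); print(go((.530,.205,.22)),go((.599,.1895,.22)))
```

```text
[0.42969901 0.31804918 0.20822047] 0.7029693541428157 [[-0.973  0.229 -0.003]
 [ 0.229  0.973 -0.002]
 [ 0.003 -0.002 -1.   ]]
[-0.823 -0.581 -0.079] [-1.295 -0.576 -0.081]
```

Call:
send_rows --rows '[{"x":-0.15,"y":-0.065,"z":0,"wx":0,"wy":0,"wz":0,"hand":0.4},{"x":-0.2,"y":-0.09,"z":0,"wx":0,"wy":0,"wz":0,"hand":0.4},{"x":-0.2,"y":-0.09,"z":0,"wx":0,"wy":0,"wz":0,"hand":0.4},{"x":-0.2,"y":-0.09,"z":0,"wx":0,"wy":0,"wz":0,"hand":0.4},{"x":-0.2,"y":-0.09,"z":0,"wx":0,"wy":0,"wz":0,"hand":0.4},{"x":-0.2,"y":-0.09,"z":0,"wx":0,"wy":0,"wz":0,"hand":0.4},{"x":-0.145,"y":-0.061,"z":0,"wx":0,"wy":0,"wz":0,"hand":0.4},{"x":0,"y":0,"z":0,"wx":0,"wy":0,"wz":0,"hand":0.4},{"x":0,"y":0,"z":0,"wx":0,"wy":0,"wz":0,"hand":0.4},{"x":0,"y":0,"z":0,"wx":0,"wy":0,"wz":0,"hand":0.4}]'

```text
time: 8.88
tool_pos: [0.5991, 0.1901, 0.2092]
tool_rot: [-0.001, 0.115, 0.993, -0.0]
contact_force: [-1.1, -0.1, 0.3]
gripper_width: 0.701
grasp_force: 0.0
```

Run:
```python
from h import *
for k in range(5): grab_frame("wrist")
s=manip.state(); print(s["tool_pos"],rot(s).as_matrix().round(3)); im=grab_frame("wrist")
x0,y0=220,150
cv2.imwrite("pics/w5.png",cv2.resize(im[y0:y0+180,x0:x0+200],None,fx=3.2,fy=3.2,interpolation=cv2.INTER_CUBIC))
for p in((.5985,.1895,.13),(.5985,.1895,.078),s["tool_pos"]): q=proj("wrist",p); print(q,(q-[x0,y0])*3.2)
```

```text
[0.59915642 0.19070785 0.21038178] [[-0.974  0.228 -0.   ]
 [ 0.228  0.974  0.   ]
 [ 0.     0.    -1.   ]]
[314.33343573 205.10329451] [301.86699433 176.33054242]
[314.80184936 190.28237719] [303.36591794 128.90360699]
[315.42519163 247.30636571] [305.36061322 311.38037026]
```

View pics/w5.png

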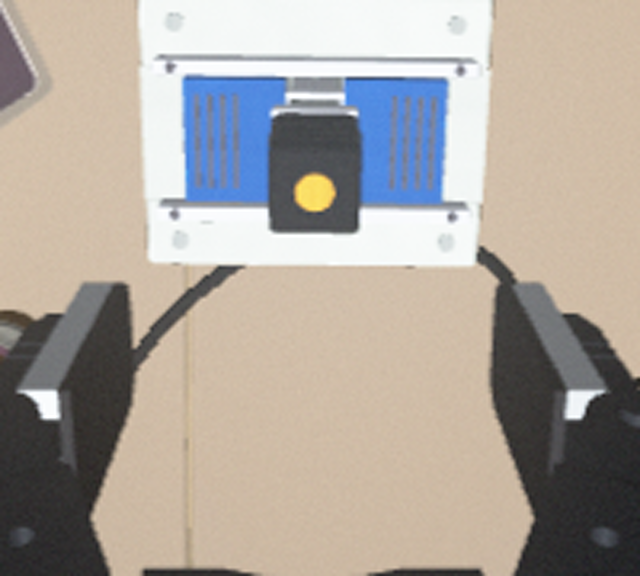

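The brass dot is at crop (315,192), and the plate edges look level, so the yaw is right. I'll compute the offset.

Run:
```python
from h import *
s=manip.state(); g=ray("wrist",(220+315/3.2,150+192/3.2),.13); print(s["tool_pos"],g)
P=lambda x,y:ray("wrist",(220+x/3.2,150+y/3.2),.078)
a=[P(185,78),P(447,78),P(187,201),P(443,204)]; print(np.mean(a,0)); d=a[0]-a[1]; e=a[2]-a[3]; print([np.degrees(np.arctan2(v[0],v[1])) for v in(d,e)])
```

```text
[0.59932451 0.1906069  0.21047392] [0.60339024 0.19183514 0.13      ]
[0.60330548 0.19228788 0.078     ]
[np.float64(-166.83525091938634), np.float64(-166.12591727137715)]
```

Call:
send_rows --rows '[{"x":-0.01,"y":0.005,"z":0.1,"wx":0,"wy":0,"wz":0,"hand":0.4},{"x":0,"y":0,"z":0.15,"wx":0,"wy":0,"wz":0,"hand":0.4},{"x":0,"y":0,"z":0.15,"wx":0,"wy":0,"wz":0,"hand":0.4},{"x":0,"y":0,"z":0.15,"wx":0,"wy":0,"wz":0,"hand":0.4},{"x":0,"y":0,"z":0.1,"wx":0,"wy":0,"wz":0,"hand":0.4},{"x":0,"y":0,"z":0.07,"wx":0,"wy":0,"wz":0,"hand":0.4},{"x":0,"y":0,"z":0.03,"wx":0,"wy":0,"wz":0,"hand":0.4},{"x":0,"y":0,"z":0.01,"wx":0,"wy":0,"wz":0,"hand":0.4},{"x":0,"y":0,"z":0,"wx":0,"wy":0,"wz":0,"hand":0.4},{"x":0,"y":0,"z":0,"wx":0,"wy":0,"wz":0,"hand":0.4}]'

```text
time: 10.02
tool_pos: [0.6025, 0.1905, 0.0978]
tool_rot: [0.001, 0.115, 0.993, 0.0]
contact_force: [0.7, -0.5, -0.2]
gripper_width: 0.699
grasp_force: 0.0
```

Run:
```python
from h import *
for k in range(4): im=grab_frame("wrist")
s=manip.state(); print(s["time"],s["tool_pos"],s["contact_force"]); 
cv2.imwrite("pics/w6.png",cv2.resize(im[150:330,220:420],None,fx=3,fy=3))
```

```text
10.2167 [0.60214026 0.19044398 0.09746938] [-0.59549663 -0.28262344  0.01694087]
```

View pics/w6.png

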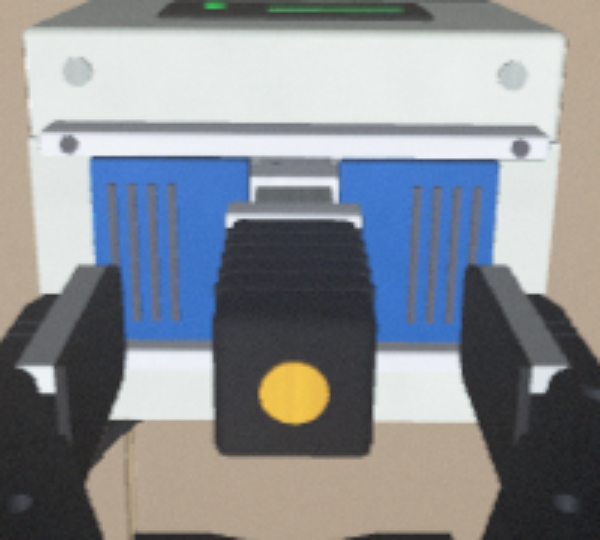

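The block's dot at crop (294,393) sits centred between the fingers, whose midpoint is about 292. I'll go down 2.5 mm and close.

Call:
send_rows --rows '[{"x":0,"y":0,"z":0.018,"wx":0,"wy":0,"wz":0,"hand":0.4},{"x":0,"y":0,"z":0,"wx":0,"wy":0,"wz":0,"hand":0},{"x":0,"y":0,"z":0,"wx":0,"wy":0,"wz":0,"hand":-0.3},{"x":0,"y":0,"z":0,"wx":0,"wy":0,"wz":0,"hand":-1},{"x":0,"y":0,"z":0,"wx":0,"wy":0,"wz":0,"hand":-1},{"x":0,"y":0,"z":0,"wx":0,"wy":0,"wz":0,"hand":-1},{"x":0,"y":0,"z":0,"wx":0,"wy":0,"wz":0,"hand":-1},{"x":0,"y":0,"z":0,"wx":0,"wy":0,"wz":0,"hand":-1},{"x":0,"y":0,"z":0,"wx":0,"wy":0,"wz":0,"hand":-1},{"x":0,"y":0,"z":0,"wx":0,"wy":0,"wz":0,"hand":-1}]'

```text
time: 11.05
tool_pos: [0.6015, 0.1903, 0.0937]
tool_rot: [0.0, 0.115, 0.993, 0.0]
contact_force: [0.5, -0.4, -0.7]
gripper_width: 0.273
grasp_force: 59.0
```

Run:
```python
from h import *
s=manip.state(); print(s["time"],s["tool_pos"],s["contact_force"],s["ft_torque"],s["gripper_width"],s["grasp_force"],rot(s).as_matrix().round(3))
```

```text
11.05 [0.60153526 0.19034692 0.09366823] [ 0.54307719 -0.40780311 -0.6830624 ] [ 0.11014474 -0.04787029  0.01033475] 0.2733570534921879 59.00952994823456 [[-0.973  0.229  0.   ]
 [ 0.229  0.973  0.   ]
 [-0.     0.    -1.   ]]
```

Call:
send_rows --rows '[{"x":0,"y":0.0075,"z":0,"wx":0.0195,"wy":0,"wz":0,"hand":-1},{"x":0,"y":0.0075,"z":0,"wx":0.0195,"wy":0,"wz":0,"hand":-1},{"x":0,"y":0.0075,"z":0,"wx":0.0195,"wy":0,"wz":0,"hand":-1},{"x":0,"y":0.0075,"z":0,"wx":0.0195,"wy":0,"wz":0,"hand":-1},{"x":0,"y":0.0075,"z":0,"wx":0.0195,"wy":0,"wz":0,"hand":-1},{"x":0,"y":0.0075,"z":0,"wx":0.0195,"wy":0,"wz":0,"hand":-1},{"x":0,"y":0.0075,"z":0,"wx":0.0195,"wy":0,"wz":0,"hand":-1},{"x":0,"y":0.0075,"z":0,"wx":0.0195,"wy":0,"wz":0,"hand":-1},{"x":0,"y":0,"z":0,"wx":0,"wy":0,"wz":0,"hand":-1},{"x":0,"y":0,"z":0,"wx":0,"wy":0,"wz":0,"hand":-1}]'

```text
time: 11.88
tool_pos: [0.6035, 0.1983, 0.0931]
tool_rot: [-0.007, 0.115, 0.991, -0.063]
contact_force: [0.2, -4.8, 2.3]
gripper_width: 0.271
grasp_force: 59.5
```

```bash
cat >> h.py <<'E'
def rep():
    s=manip.state(); M=rot(s).as_matrix(); u=np.array([.229,.973,0]); v=np.array([.973,-.229,0])
    print("t",round(s["time"],2),"pos",s["tool_pos"].round(4),"dy mm",1e3*u@(s["tool_pos"]-[.6015,.1903,.0937]),"tilt",np.arcsin(-M[:,2]@u),"F u,v,z",(u@s["contact_force"]).round(1),(v@s["contact_force"]).round(1),s["contact_force"][2].round(1),"M",(v@s["ft_torque"]).round(2),"grip",s["grasp_force"],s["gripper_width"])
E
python3 - <<'E'
from h import *
rep()
E
```

```text
t 11.88 pos [0.6035 0.1983 0.0931] dy mm 8.268926030366618 tilt 0.12589612379218232 F u,v,z -4.6 1.3 2.3 M -0.94 grip 59.45300996303558 0.27084435290012476
```

Call:
send_rows --rows '[{"x":0,"y":-0.012,"z":0,"wx":-0.0312,"wy":0,"wz":0,"hand":-1},{"x":0,"y":-0.012,"z":0,"wx":-0.0312,"wy":0,"wz":0,"hand":-1},{"x":0,"y":-0.012,"z":0,"wx":-0.0312,"wy":0,"wz":0,"hand":-1},{"x":0,"y":-0.012,"z":0,"wx":-0.0312,"wy":0,"wz":0,"hand":-1},{"x":0,"y":-0.012,"z":0,"wx":-0.0312,"wy":0,"wz":0,"hand":-1},{"x":0,"y":-0.012,"z":0,"wx":-0.0312,"wy":0,"wz":0,"hand":-1},{"x":0,"y":-0.012,"z":0,"wx":-0.0312,"wy":0,"wz":0,"hand":-1},{"x":0,"y":-0.012,"z":0,"wx":-0.0312,"wy":0,"wz":0,"hand":-1},{"x":0,"y":-0.012,"z":0,"wx":-0.0312,"wy":0,"wz":0,"hand":-1},{"x":0,"y":-0.012,"z":0,"wx":-0.0312,"wy":0,"wz":0,"hand":-1}]'

```text
time: 12.72
tool_pos: [0.5997, 0.1828, 0.0942]
tool_rot: [0.008, 0.115, 0.991, 0.064]
contact_force: [0.2, 5.4, 1.9]
gripper_width: 0.276
grasp_force: 59.8
```

Run:
```python
from h import *
for k in range(3): grab_frame("wrist"); rep()
```

```text
t 12.77 pos [0.5996 0.1823 0.0941] dy mm -8.228087245082879 tilt -0.12887128277246204 F u,v,z 6.7 -0.8 0.7 M 1.15 grip 59.72671687602997 0.273898157857596
t 12.82 pos [0.5996 0.1824 0.0941] dy mm -8.144812504103543 tilt -0.12726442749437294 F u,v,z 5.5 -1.4 0.0 M 0.81 grip 59.64496850967407 0.2731891561061694
t 12.87 pos [0.5996 0.1824 0.0941] dy mm -8.10578335658174 tilt -0.1263676577943938 F u,v,z 3.9 -1.3 0.6 M 0.75 grip 59.69752550125122 0.27623948167681156
```

Call:
send_rows --rows '[{"x":0,"y":0.0075,"z":0,"wx":0.0195,"wy":0,"wz":0,"hand":-1},{"x":0,"y":0.0075,"z":0,"wx":0.0195,"wy":0,"wz":0,"hand":-1},{"x":0,"y":0.0075,"z":0,"wx":0.0195,"wy":0,"wz":0,"hand":-1},{"x":0,"y":0.0075,"z":0,"wx":0.0195,"wy":0,"wz":0,"hand":-1},{"x":0,"y":0.0075,"z":0,"wx":0.0195,"wy":0,"wz":0,"hand":-1},{"x":0,"y":0.0075,"z":0,"wx":0.0195,"wy":0,"wz":0,"hand":-1},{"x":0,"y":0.0075,"z":0,"wx":0.0195,"wy":0,"wz":0,"hand":-1},{"x":0,"y":0.0075,"z":0,"wx":0.0195,"wy":0,"wz":0,"hand":-1},{"x":0,"y":0,"z":0,"wx":0,"wy":0,"wz":0,"hand":-1},{"x":0,"y":0,"z":0,"wx":0,"wy":0,"wz":0,"hand":-1}]'

```text
time: 13.7
tool_pos: [0.6013, 0.1905, 0.0937]
tool_rot: [-0.0, 0.115, 0.993, -0.0]
contact_force: [0.6, 1.2, -2.4]
gripper_width: 0.27
grasp_force: 59.4
```

Run:
```python
from h import *
for k in range(2): im=grab_frame("wrist"); rep()
cv2.imwrite("pics/w7.png",cv2.resize(im[130:330,200:440],None,fx=3,fy=3,interpolation=cv2.INTER_CUBIC))
```

```text
t 13.75 pos [0.6013 0.1903 0.0937] dy mm -0.00047837081364468514 tilt 0.0003372456587436483 F u,v,z 0.2 0.1 -2.5 M 0.09 grip 59.37998056411743 0.2732187475034129
t 13.8 pos [0.6013 0.1902 0.0937] dy mm -0.13994114586308132 tilt 0.00029963797195302653 F u,v,z 0.4 0.4 -2.6 M 0.08 grip 59.3748539686203 0.2784682717173931
```

View pics/w7.png

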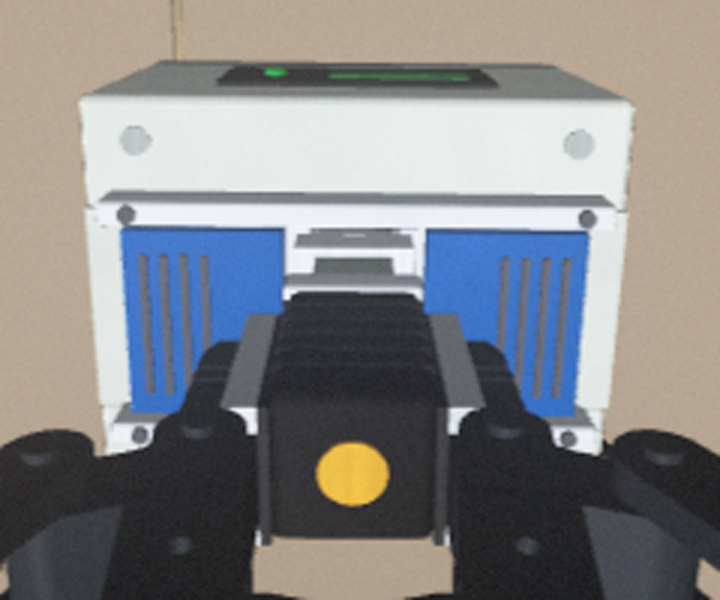

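Both plates are out: their inner edges are at crop x=284 and x=425, a gap of about 26 mm for the 25 mm shoulder. I'll lift slowly at first.

Call:
send_rows --rows '[{"x":0,"y":0,"z":-0.02,"wx":0,"wy":0,"wz":0,"hand":-1},{"x":0,"y":0,"z":-0.02,"wx":0,"wy":0,"wz":0,"hand":-1},{"x":0,"y":0,"z":-0.02,"wx":0,"wy":0,"wz":0,"hand":-1},{"x":0,"y":0,"z":-0.02,"wx":0,"wy":0,"wz":0,"hand":-1},{"x":0,"y":0,"z":-0.01,"wx":0,"wy":0,"wz":0,"hand":-1},{"x":0,"y":0,"z":0,"wx":0,"wy":0,"wz":0,"hand":-1},{"x":0,"y":0,"z":0,"wx":0,"wy":0,"wz":0,"hand":-1},{"x":0,"y":0,"z":0,"wx":0,"wy":0,"wz":0,"hand":-1},{"x":0,"y":0,"z":0,"wx":0,"wy":0,"wz":0,"hand":-1},{"x":0,"y":0,"z":0,"wx":0,"wy":0,"wz":0,"hand":-1}]'

```text
time: 14.63
tool_pos: [0.6013, 0.1903, 0.1072]
tool_rot: [-0.0, 0.115, 0.993, -0.0]
contact_force: [-0.1, -0.4, -3.1]
gripper_width: 0.272
grasp_force: 59.4
```

Run:
```python
from h import *
rep()
```

```text
t 14.63 pos [0.6013 0.1903 0.1072] dy mm -0.08314143698346241 tilt 0.000212866212125266 F u,v,z -0.4 -0.1 -3.1 M 0.02 grip 59.357165694236755 0.2723168575720042
```

Call:
send_rows --rows '[{"x":0,"y":0,"z":-0.04,"wx":0,"wy":0,"wz":0,"hand":-1},{"x":0,"y":0,"z":-0.06,"wx":0,"wy":0,"wz":0,"hand":-1},{"x":0,"y":0,"z":-0.08,"wx":0,"wy":0,"wz":0,"hand":-1},{"x":0,"y":0,"z":-0.08,"wx":0,"wy":0,"wz":0,"hand":-1},{"x":0,"y":0,"z":-0.08,"wx":0,"wy":0,"wz":0,"hand":-1},{"x":0,"y":0,"z":-0.08,"wx":0,"wy":0,"wz":0,"hand":-1},{"x":0,"y":0,"z":-0.06,"wx":0,"wy":0,"wz":0,"hand":-1},{"x":0,"y":0,"z":-0.03,"wx":0,"wy":0,"wz":0,"hand":-1},{"x":0,"y":0,"z":0,"wx":0,"wy":0,"wz":0,"hand":-1},{"x":0,"y":0,"z":0,"wx":0,"wy":0,"wz":0,"hand":-1}]'

```text
time: 15.47
tool_pos: [0.6014, 0.1903, 0.184]
tool_rot: [0.0, 0.115, 0.993, -0.0]
contact_force: [-0.2, 0.0, -3.1]
gripper_width: 0.267
grasp_force: 59.4
```

Call:
send_rows --rows '[{"x":0,"y":0,"z":0,"wx":0,"wy":0,"wz":0,"hand":-1},{"x":0,"y":0,"z":0,"wx":0,"wy":0,"wz":0,"hand":-1},{"x":0,"y":0,"z":0,"wx":0,"wy":0,"wz":0,"hand":-1},{"x":0,"y":0,"z":0,"wx":0,"wy":0,"wz":0,"hand":-1},{"x":0,"y":0,"z":0,"wx":0,"wy":0,"wz":0,"hand":-1},{"x":0,"y":0,"z":0,"wx":0,"wy":0,"wz":0,"hand":-1},{"x":0,"y":0,"z":0,"wx":0,"wy":0,"wz":0,"hand":-1},{"x":0,"y":0,"z":0,"wx":0,"wy":0,"wz":0,"hand":-1},{"x":0,"y":0,"z":0,"wx":0,"wy":0,"wz":0,"hand":-1},{"x":0,"y":0,"z":0,"wx":0,"wy":0,"wz":0,"hand":-1}]'

```text
time: 16.3
tool_pos: [0.6015, 0.1903, 0.184]
tool_rot: [0.0, 0.115, 0.993, -0.0]
contact_force: [-1.0, 0.7, -1.9]
gripper_width: 0.276
grasp_force: 59.4
```

Run:
```python
from h import *
rep(); print(abs(manip.state()["joint_vel"]).max())
```

```text
t 16.3 pos [0.6015 0.1903 0.184 ] dy mm -0.012416025145950249 tilt -7.153055019072592e-06 F u,v,z 0.4 -1.2 -1.9 M 0.02 grip 59.35561001300812 0.2755574060190723
0.0016267934689252854
```

The underside is at about 100 mm (10 + 90 mm of lift), upright, held and still.

Run:
```python
from h import *
print(job_done())
```

```text
the job is handed in; nothing more can be done
None
```

I handed the job in at about 16 s, with no verdict shown: red, yellow and blue were pressed in order, both plates were rocked aside, and the block is held upright and still about 100 mm above the worktop, over its well.

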